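# Drain the spark trap's filter panels and lock its hatch

### The job

Take every mesh filter panel out of the grinder's open spark trap and lean them side by side on the drain rack to dry: handle up, lower edge along the black rubber strip, upper part resting square against the yellow rail, about 20 degrees from upright. When all of them stand there, shut the trap's green hatch and lock both of its studs, pressing each red head down and turning it ninety degrees clockwise until it catches and stays down. Leave the other things on the bench as they are.

Things in the scene. Friction and masses are not known exactly. Their poses are not given: they have to be found in the camera images.
- spark_trap: Spark trap: open green steel box fixed to the bench, 120 mm (x) by 188 mm (y), rim 160 mm high, floor and walls 4 mm. Origin: centre of its underside; x from its front (studs) to its back (hinge), z up. Panels stand upright in three 20 mm channels at y = -50, 0, 50 mm, widths along x, handles up just below the rim. Duct stubs jut 22 mm from the y sides, a flange 36 mm from the front at the rim.
- hatch (a joint): Angle of the hatch, rad: 0 = shut flat on the rim, 1.57 = upright, 1.95 = stop, leaning back. A green plate 157 mm (from the hinge) by 188 mm, 8 mm thick, hinged along the trap's back rim (line along the trap's y, 60 mm behind its origin, 160 mm up). The hinge is stiff (0.4 N m) and stays where it is left; 3 to 6 N near the free edge moves it.
- hatch_edge (a point): Middle of the hatch's free (front) edge, half way through its thickness, 157 mm from the hinge. The studs stand 65 mm to either side.
- stud_left_turn (a joint): Turn of the left (trap's +y) stud, rad: 0 = unlocked, wing along the trap's x; grows clockwise seen from above (hatch shut) to a stop at 1.6 = locked, wing parallel to the hatch's front edge. With the hatch shut it turns only while pressed more than 6 mm down, and catches from about 1.35. With the hatch open it turns freely, and must be at 0 for the hatch to shut.
- stud_left_press (a joint): How far the left (trap's +y) stud's head is pressed in, m: 0 = fully proud, 0.010 = fully down (spring 2.5 N to start, 7.5 N at the bottom). Caught and let go, it stays at about 0.003; uncaught it springs back to 0 or, half turned, hangs at about 0.006.
- stud_left_head (a point): Middle of the top of the left (trap's +y) stud's red wing. The wing is 36 mm long, 10 mm thick, 18 mm high, upright on a steel disc 38 mm across, 4 mm thick, whose underside stands 10 mm above the hatch when fully proud. Own axes: x along the wing, z out of the hatch's outer face.
- stud_right_turn (a joint): Turn of the right (trap's -y) stud, rad: 0 = unlocked, wing along the trap's x; grows clockwise seen from above (hatch shut) to a stop at 1.6 = locked, wing parallel to the hatch's front edge. With the hatch shut it turns only while pressed more than 6 mm down, and catches from about 1.35. With the hatch open it turns freely, and must be at 0 for the hatch to shut.
- stud_right_press (a joint): How far the right (trap's -y) stud's head is pressed in, m: 0 = fully proud, 0.010 = fully down (spring 2.5 N to start, 7.5 N at the bottom). Caught and let go, it stays at about 0.003; uncaught it springs back to 0 or, half turned, hangs at about 0.006.
- stud_right_head (a point): Middle of the top of the right (trap's -y) stud's red wing. The wing is 36 mm long, 10 mm thick, 18 mm high, upright on a steel disc 38 mm across, 4 mm thick, whose underside stands 10 mm above the hatch when fully proud. Own axes: x along the wing, z out of the hatch's outer face.
- drain_rack: Drain rack fixed to the bench: aluminium tray 180 mm (x) by 420 mm (y), 8 mm thick, with a black rubber strip and a yellow rail along its y. Origin: centre of its underside; z up. The rail is on the strip's -x side: panels lean towards -x. On its +x side a bare steel guard rail (10 mm bar, axis 75 mm above and 50 mm from the strip's middle) only keeps knocked panels from falling out.
- rack_strip (a point): Middle of the top of the black rubber strip: 20 mm wide (x), 390 mm long (y), its top 12 mm above the bench; axes as the rack's. Three panels fit side by side (at y = -125, 0 and 125 mm, say).
- rack_rail (a point): Middle of the yellow rail's axis: a 12 mm round bar along the rack's y, 400 mm long, 85 mm above the strip's top and 37.7 mm from the strip's middle line towards -x, an upright at each end. A panel whose rail-side lower edge stands on the strip's middle line, face on the rail, leans 20 degrees from upright.
- panel_a: Mesh filter panel, 0.25 kg: flat rigid frame 100 mm wide (own x), 16 mm thick (y), 110 mm high (z, towards the handle), faces alike. Origin: centre of the underside. Red round handle bar along x, 60 mm long, 10 mm thick, its axis 145 mm above the origin, 8 mm posts at its ends; opening under it 30 mm high. Held gently by the bar, the panel swings and hangs. None when absent.
- panel_b: Mesh filter panel, 0.25 kg: flat rigid frame 100 mm wide (own x), 16 mm thick (y), 110 mm high (z, towards the handle), faces alike. Origin: centre of the underside. Red round handle bar along x, 60 mm long, 10 mm thick, its axis 145 mm above the origin, 8 mm posts at its ends; opening under it 30 mm high. Held gently by the bar, the panel swings and hangs. None when absent.
- panel_c: Mesh filter panel, 0.25 kg: flat rigid frame 100 mm wide (own x), 16 mm thick (y), 110 mm high (z, towards the handle), faces alike. Origin: centre of the underside. Red round handle bar along x, 60 mm long, 10 mm thick, its axis 145 mm above the origin, 8 mm posts at its ends; opening under it 30 mm high. Held gently by the bar, the panel swings and hangs. None when absent.
- panel_a_handle (a point): Middle of panel_a's handle bar, on the bar's axis; axes as the panel's. None when absent.
- panel_b_handle (a point): Middle of panel_b's handle bar, on the bar's axis; axes as the panel's. None when absent.
- panel_c_handle (a point): Middle of panel_c's handle bar, on the bar's axis; axes as the panel's. None when absent.
- spray_can: Bystander: blue spray can, 66 mm across, 190 mm high; origin under its centre.
- yellow_jug: Bystander: yellow jug, 110 mm across, 215 mm high; origin under its centre.
- wrench: Bystander: wrench lying on the bench.
- brush: Bystander: hand brush lying on the bench.
- cork_block: Bystander: cork sanding block 110 by 60 by 35 mm.
- knife_blank: Bystander: bare steel knife blank, 250 mm long, flat on the bench.

How it is judged (in metres and radians):
On the way, in this order (a step that is already met when the one before it is completed fails the run):
1. every panel leans on the drain rack, on the strip and against the rail (angle between panel_a's own z axis and vertical between 0.235 and 0.465 rad and x of panel_a in the frame of rack_strip between -0.005 and 0.02 m and z of panel_a in the frame of rack_strip between -0.003 and 0.008 m and y of panel_a in the frame of rack_strip between -0.15 and 0.15 m and x of each of panel_a_handle, panel_b_handle, panel_c_handle in the frame of rack_strip below -0.02 m and angle between the x axis of each of panel_a, panel_b, panel_c and the y axis of drain_rack, either way round below 0.2 rad and linear speed of each of panel_a, panel_b, panel_c below 0.02 m/s and angle between panel_b's own z axis and vertical between 0.235 and 0.465 rad and x of panel_b in the frame of rack_strip between -0.005 and 0.02 m and z of panel_b in the frame of rack_strip between -0.003 and 0.008 m and y of panel_b in the frame of rack_strip between -0.15 and 0.15 m and angle between panel_c's own z axis and vertical between 0.235 and 0.465 rad and x of panel_c in the frame of rack_strip between -0.005 and 0.02 m and z of panel_c in the frame of rack_strip between -0.003 and 0.008 m and y of panel_c in the frame of rack_strip between -0.15 and 0.15 m), for 0.3 s.
2. then the hatch is shut (value of joint hatch below 0.02 rad), for 0.2 s.
3. both studs are turned and caught (value of joint each of stud_left_turn, stud_right_turn above 1.25 rad and value of joint stud_left_press between 0.0015 and 0.005 m and value of joint stud_right_press between 0.0015 and 0.005 m), for 0.3 s.
At the end, for the whole second after the job is handed in: Each panel at rest, handle up, lower edge on the strip (about 12 mm of its middle), leaning to the rail 13.5 to 26.5 deg from upright, within 11 deg of square, wholly on the strip; hatch under 0.02 rad; both studs past 1.25 rad and caught 1.5 to 5 mm down (all of step 1 and all of step 3 and value of joint hatch below 0.02 rad); the robot touches nothing.
It fails at once if a bystander on the bench is shifted by more than 60 mm or knocked over (distance of any of spray_can, yellow_jug, wrench, brush, cork_block, knife_blank from where it was at the start of the episode above 0.06 m or angle between any of spray_can, yellow_jug's own z axis and vertical above 0.5 rad).
Of panel_a, panel_b, panel_c only 2 to 3 are there at a start; the rules pass over those that are not, and their reading is None.
At some moment in a run one of panel_a, panel_b, panel_c may be knocked a few centimetres aside while the robot is not near it.
It also fails if it takes over 210 s, if anything falls off the work surface, if the arm or the gripper's body presses on something with over 40 N, if the wrist force passes 120 N, or if a joint passes its speed limit or range.

### The arm

A 6-joint arm with a two-finger parallel gripper is mounted at the origin on the work surface. World frame = base frame: x ahead of the robot, y to its left, z up, the work surface at z = 0. Lengths are in m, angles in degrees, forces in N, time in s.
With the tool pointing down it reaches from about 0.25 to 0.725 m from the base axis. Payload 9.7 kg.
Tool frame: the origin (TCP) lies midway between the tips of the shut fingers; the grasp point (between the pads) lies bot.grasp_offset behind it (bot.grasp_offset is the distance from the TCP to the grasp point, in m); x points along the fingers, y is the direction in which the jaws open and shut, and the axes are right-handed (so a half turn about x gives the same grasp; the last joint's range is limited). The gripper opens to 85 mm and grips with 20 to 120 N. Pads are 22 mm wide; open, the fingers measure 114 mm over their backs; the gripper's body (76 mm by 85 mm) begins 54 mm behind the grasp point. The pads swing forward as they close: fully open they stand 13 mm farther back than shut.
Start: joints at [-67.036, 4.979, 10.078, 95.1, 0, 90], TCP at [0.215, -0.506, 0.231] pointing down, gripper open.
Joint ranges: [-179.16, 179.16], [-48.56, 103.87], [-65.8, 70.77], [-126.05, 130.52], [-82.76, 87.17], [-180, 180]. Speed limits (degrees/s): [127.2, 127.2, 147.25, 180, 180, 180].

### API

Orientations are given as [roll, pitch, yaw] about the fixed x, y, z axes, in that order (R = Rz(yaw) Ry(pitch) Rx(roll)).
In Python, from workcell import status, camera, bot gives the robot as it stands.
- The arm moves only by the shell command python3 -m jog 'ROWS' [OPENING] [FORCE]. ROWS is text: rows parted by semicolons, each of 4 numbers parted by spaces: the shift along the tool's x, y, z in mm, then the turn about the tool's x in degrees. A call has exactly 8 rows; each row is the pose to reach, as a shift and turn from the pose commanded when the call began, along the tool's axes at that moment; what a row does not reach only later rows make up. A row lasts 1/8 s, in which the tool goes at most 62.5 mm and 10.7 degrees, less where a joint would pass 70% of its speed; a pose out of reach is approached as far as the arm can. A call with a gripper value outside its range is refused whole. OPENING is the opening, from 0 (shut) to 1 (fully open), set as the call begins (- or left out, the last holds). The fingers move at their own pace and stop on an object; FORCE is the grip in N (left out, the last holds). Time passes only in rows, so rows that repeat a pose let the fingers close, or fill a call up. It gives the time, the measured TCP pose, the force and the opening at its end, in the units of the state.
- status.get_obs(): the state, without advancing time (a new reading comes with each control period).
- camera(name): name is "scene" or "top" or "wrist"; returns a dict with "color" (384x512x3 uint8, red, green, blue), "vfov" (degrees; the focal length in pixels is half the picture's height over the tangent of half this angle, whatever the lens; pixels are square), "cx", "cy" (the principal point, pixels), "rvec" (rotation vector, rad) and "tvec" (3), from world to camera coordinates, as OpenCV has them. Camera axes: x right, y down, z forward; pixel columns grow to the right and rows downward; lengths in m; the calibration is good to about 2 mm. A picture is of the moment at which its call begins. There is no depth.
- bot.job_done(): hands the job in, once; it reports no verdict.
The state is a dict: "time": time; "q": joint angles; "qd": joint speeds; "joint_efforts": joint torques, N m; "ee_pos": TCP position; "tcp_rot": TCP orientation; "wrist_force": force on the tool from outside, world axes, zero at the start; "torque": the same for the moment, N m; "opening": finger opening in m.
Only numpy, scipy, OpenCV 4.12 (cv2) and the standard library are available. Lean on these libraries where they do the work, as an engineer would, in place of code of your own. Each camera call takes 0.05 s, during which the arm holds its last target. There are 200 camera calls.

## Working session

There is one attempt and no reset: what is moved stays moved. The work goes in short steps, Python scripts to look and compute and a shell command to move; the robot and the scene stay as the last step left them, time stands still between calls to the robot, and variables do not carry over. Pictures are saved under pics/ and viewed, about 12 in all and at most 16, crops included, and the job is handed in when it is done.

```bash
ls; mkdir -p pics; python3 - <<'E'
from workcell import status, camera, bot
import cv2
print(status.get_obs()); print(bot.grasp_offset)
for n in ("scene","top"):
    c=camera(n); cv2.imwrite(f"pics/{n}0.png",cv2.resize(c["color"][:,:,::-1],None,fx=1.5,fy=1.5,interpolation=cv2.INTER_CUBIC))
    print(n,{k:v for k,v in c.items() if k!="color"})
E
```

```text
pics
{'time': 0.0, 'q': array([-6.70356354e+01,  5.01103859e+00,  1.00334046e+01,  9.50987655e+01,
       -8.35311039e-04,  8.99978909e+01]), 'qd': array([ 0.00067913,  0.02459368, -0.09909109,  0.13718075, -0.01428821,
        0.0535497 ]), 'joint_efforts': array([-1.11119720e-03, -5.20384741e+01,  4.64808118e+01,  1.63058803e-02,
       -7.17240232e-05,  1.01935953e-05]), 'ee_pos': array([ 0.21449366, -0.50620115,  0.23057425]), 'tcp_rot': array([-89.37569383,  89.92359585, 113.59078045]), 'wrist_force': array([ 0.03060824, -0.89585345,  0.56211427]), 'torque': array([-0.01162638, -0.01240109, -0.00111279]), 'opening': 0.08547257441443848}
0.0187
scene {'vfov': 49.30005594124597, 'cx': 260.1479465611469, 'cy': 191.28383549575645, 'rvec': array([ 2.15967846,  1.1034189 , -0.44839621]), 'tvec': array([-0.32360879, -0.25600219,  1.76349309])}
top {'vfov': 52.351028432916294, 'cx': 264.71073685147087, 'cy': 192.05590183283888, 'rvec': array([ 2.10050324, -2.15284289,  0.16643243]), 'tvec': array([0.00304172, 0.58343936, 1.35074923])}
```

View pics/scene0.png

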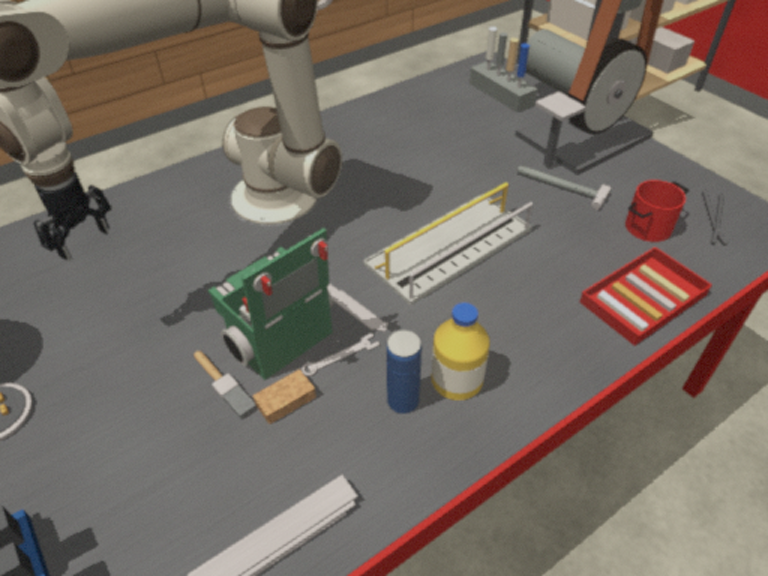

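View pics/top0.png

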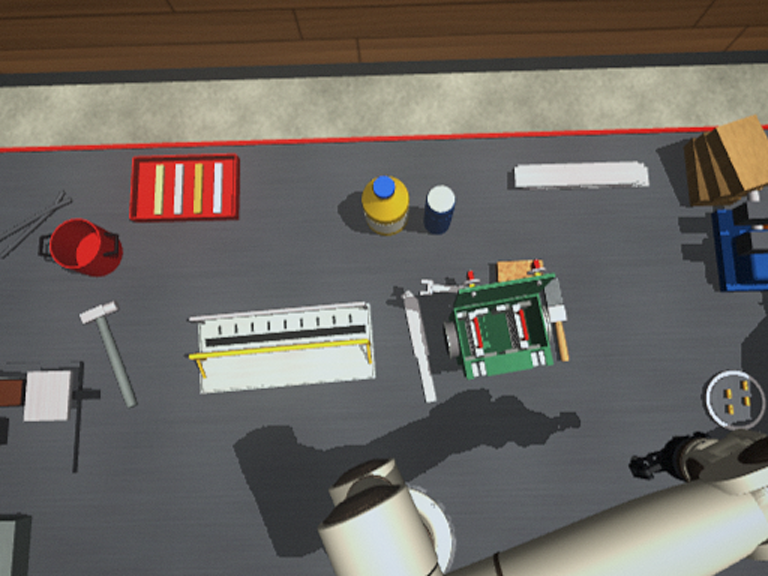

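The pictures show the trap at about (505,330) in the top view with its hatch open, and the rack at (285,345). I'll enlarge both.

```bash
cat > h.py <<'E'
import numpy as np, cv2
from workcell import status, camera, bot
from scipy.spatial.transform import Rotation as Ro
def cal(c):
    f=192/np.tan(np.radians(c["vfov"]/2)); K=np.array([[f,0,c["cx"]],[0,f,c["cy"]],[0,0,1]])
    R=cv2.Rodrigues(c["rvec"])[0]; return K,R,np.array(c["tvec"])
def ray(c,u,v,z):
    K,R,t=cal(c); o=-R.T@t; d=R.T@np.linalg.inv(K)@[u,v,1]; return o+d*(z-o[2])/d[2]
def proj(c,P):
    K,R,t=cal(c); p=(R@np.atleast_2d(P).T).T+t; p=p@K.T; return p[:,:2]/p[:,2:]
def crop(c,name,x0,y0,w,h,s,pts=None):
    im=np.ascontiguousarray(c["color"][:,:,::-1])
    o=cv2.resize(im[y0:y0+h,x0:x0+w],None,fx=s,fy=s,interpolation=cv2.INTER_CUBIC)
    if pts is not None:
        for q in proj(c,pts): cv2.circle(o,(int((q[0]-x0+.5)*s),int((q[1]-y0+.5)*s)),3,(255,0,255),-1)
    cv2.imwrite("pics/"+name,o)
def tool():
    s=status.get_obs(); return np.array(s["ee_pos"]),Ro.from_euler("xyz",s["tcp_rot"],degrees=True).as_matrix(),s
def go(target):   # world target TCP -> tool-axes shift mm
    p,R,s=tool(); return (R.T@(np.array(target)-p)*1000).round(1)
E
python3 - <<'E'
from h import *
c=camera("top")
a=np.zeros((600,800,3),np.uint8)
crop(c,"a.png",285,165,100,100,6); crop(c,"b.png",120,195,140,75,5)
E
python3 -c "
import cv2,numpy as np
a=cv2.imread('pics/a.png');print(a.shape)"
```

```text
(600, 600, 3)
```

View pics/a.png

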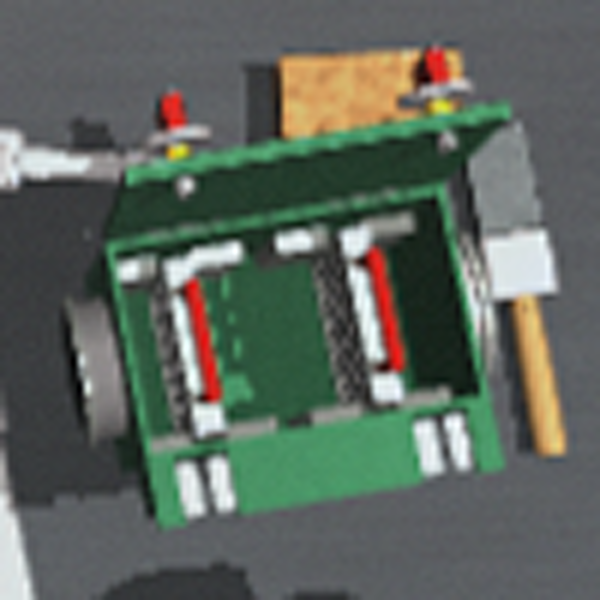

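View pics/b.png

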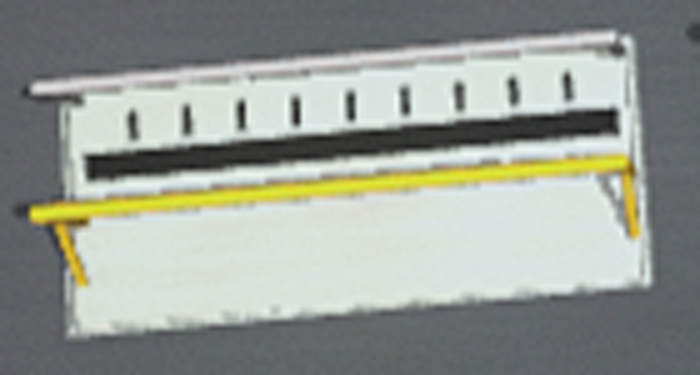

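```bash
python3 - <<'E'
from h import *
c=camera("top")
def A(p,z): return ray(c,285+(p[0]+.5)/6-.5,165+(p[1]+.5)/6-.5,z)
def B(p,z): return ray(c,120+(p[0]+.5)/5-.5,195+(p[1]+.5)/5-.5,z)
def seg(n,f,a,b,z):
    a,b=f(a,z),f(b,z); d=b-a; print(n,a.round(4),b.round(4),"mid",((a+b)/2).round(4),"len",np.linalg.norm(d).round(4),"ang",np.degrees(np.arctan2(d[1],d[0])).round(2)); return (a+b)/2
h1=seg("handleL",A,(190,282),(212,400),.149)
h2=seg("handleR",A,(370,250),(398,368),.149)
hb=seg("hinge",A,(110,243),(443,185),.16)
fl=seg("flange front",A,(160,525),(503,466),.16)
print("dist",np.linalg.norm(hb-fl),np.linalg.norm(h1-h2)); 
seg("leftside",A,(110,243),(160,525),.16)
seg("rightside",A,(443,185),(503,466),.16)
s=seg("strip",B,(87,167),(617,121),.012)
r=seg("rail",B,(32,214),(630,162),.097)
seg("guard",B,(32,90),(615,37),.012+.075)
seg("hatchtop",A,(127,175),(512,108),.31)
E
```

```text
handleL [ 0.4967 -0.1805  0.149 ] [ 0.4319 -0.1895  0.149 ] mid [ 0.4643 -0.185   0.149 ] len 0.0654 ang -172.09
handleR [ 0.5119 -0.28    0.149 ] [ 0.4468 -0.2914  0.149 ] mid [ 0.4794 -0.2857  0.149 ] len 0.0661 ang -170.05
hinge [ 0.5179 -0.1366  0.16  ] [ 0.5453 -0.3197  0.16  ] mid [ 0.5316 -0.2281  0.16  ] len 0.1851 ang -81.5
flange front [ 0.3653 -0.1573  0.16  ] [ 0.3922 -0.342   0.16  ] mid [ 0.3787 -0.2496  0.16  ] len 0.1867 ang -81.72
dist 0.15437974480365652 0.10176358313299723
leftside [ 0.5179 -0.1366  0.16  ] [ 0.3653 -0.1573  0.16  ] mid [ 0.4416 -0.1469  0.16  ] len 0.154 ang -172.3
rightside [ 0.5453 -0.3197  0.16  ] [ 0.3922 -0.342   0.16  ] mid [ 0.4687 -0.3308  0.16  ] len 0.1547 ang -171.71
strip [0.469  0.4574 0.012 ] [0.493  0.0705 0.012 ] mid [0.481 0.264 0.012] len 0.3877 ang -86.45
rail [0.4305 0.4651 0.097 ] [0.456  0.0562 0.097 ] mid [0.4433 0.2606 0.097 ] len 0.4097 ang -86.44
guard [0.517  0.4719 0.087 ] [0.5439 0.0659 0.087 ] mid [0.5304 0.2689 0.087 ] len 0.4069 ang -86.22
hatchtop [ 0.5307 -0.1332  0.31  ] [ 0.5587 -0.3208  0.31  ] mid [ 0.5447 -0.227   0.31  ] len 0.1897 ang -81.49
```

Both bars read cleanly: left handle at about (0.465,-0.186), right at (0.480,-0.286), and the middle channel is empty. Next I check the studs in the scene view and the tool's axes.

```bash
python3 - <<'E'
from h import *
c=camera("scene")
crop(c,"c.png",135,145,100,110,5)
p,R,s=tool(); print(p,R.round(3))
o=np.array([.472,-.2365,0]);ex=np.array([np.cos(np.radians(8.3)),np.sin(np.radians(8.3)),0]);
ey=np.array([-ex[1],ex[0],0])
# hatch edge corner/stud projections for angles
for a in (1.55,1.65,1.75,1.85,1.95):
    d=-np.cos(a)*ex+np.sin(a)*np.array([0,0,1]); n=np.sin(a)*ex+np.cos(a)*np.array([0,0,1])
    e=o+.06*ex+[0,0,.16]+.157*d
    q=proj(c,np.array([e+.094*ey+.004*n,e-.094*ey+.004*n])); print(a,((q-[135,145]+.5)*5).round(0).tolist())
# tool yaw of tool y needed
print("tool y ang",np.degrees(np.arctan2(R[1,1],R[0,1])))
E
```

```text
[ 0.21453382 -0.50629419  0.23093882] [[-0.     0.39  -0.921]
 [ 0.001 -0.921 -0.39 ]
 [-1.    -0.001 -0.   ]]
1.55 [[398.0, 31.0], [122.0, 194.0]]
1.65 [[416.0, 45.0], [139.0, 211.0]]
1.75 [[434.0, 61.0], [157.0, 229.0]]
1.85 [[452.0, 79.0], [176.0, 250.0]]
1.95 [[470.0, 99.0], [194.0, 272.0]]
tool y ang -67.03716476485742
```

View pics/c.png

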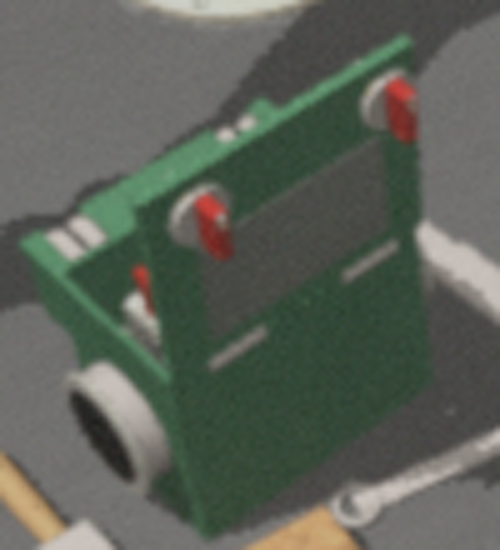

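The hatch stands at about 1.63 rad with both wings near 0 (corners at about (413,38) and (140,205)). I'm moving above the left panel.

```bash
python3 -m jog '0 -20 -36 1.5;0 -49 -89 3.7;0 -79 -142 6;0 -108 -196 8;0 -138 -249 10.5;0 -165 -299 12.5;0 -187 -338 14;0 -197 -355 14.7' 0.4 20; python3 - <<'E'
from h import *
p,R,s=tool(); print(s["q"].round(1),R.round(3).tolist(),s["opening"])
print(go([.465,-.1866,.131]))
c=camera("wrist"); cv2.imwrite("pics/w1.png",np.ascontiguousarray(c["color"][:,:,::-1]))
K,Rc,t=cal(c); print((-Rc.T@t).round(3))
o=np.array([.472,-.2365,0]);ex=np.array([np.cos(np.radians(8.3)),np.sin(np.radians(8.3)),0]);ey=np.array([-ex[1],ex[0],0])
for k in (1,-1):
    print(k,proj(c,[o+k*.05*ey+m*ex*.03+[0,0,.149] for m in(-1,0,1)]).round(0).tolist())
E
```

```text
time: 1.25
ee_pos: [0.4657, -0.1845, 0.2311]
tcp_rot: [-74.8, 90.0, 113.6]
wrist_force: [-0.6, 0.4, -0.6]
opening: 0.0341
[-21.6  -1.7   3.2  94.9   0.  150. ] [[-0.0, 0.146, -0.989], [0.0, -0.989, -0.146], [-1.0, -0.0, 0.0]] 0.034132537910420105
[100.1   2.    1. ]
[ 0.549 -0.172  0.374]
1 [[261.0, 239.0], [261.0, 204.0], [261.0, 166.0]]
-1 [[387.0, 239.0], [392.0, 204.0], [398.0, 166.0]]
```

View pics/w1.png

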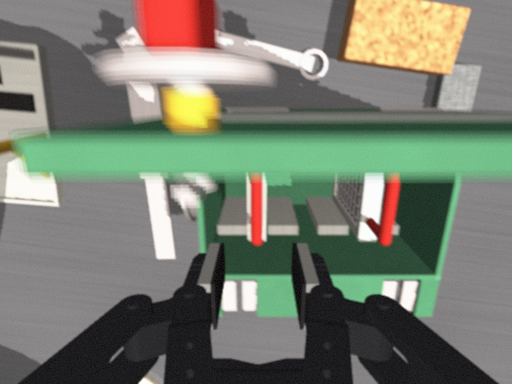

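The left bar is at (257,175–245) and the right at (390,175–245), both within 3 mm of the prediction. The wrist camera is mounted on the hatch side, so I'll make a half turn before going down. That also suits the stud turns.

```bash
python3 -m jog '0 0 0 -10.5;0 0 0 -21;0 0 0 -31.5;0 0 0 -42;0 0 0 -52.5;0 0 0 -63;0 0 0 -73.5;0 0 0 -84' >/dev/null; python3 -m jog '0 0 0 -10.5;0 0 0 -21;0 0 0 -31.5;0 0 0 -42;0 0 0 -52.5;0 0 0 -63;0 0 0 -73.5;0 0 0 -84'; python3 - <<'E'
from h import *
p,R,s=tool(); print(s["q"].round(1),R.round(3).tolist()); print(go([.465,-.1855,.131]))
E
```

```text
time: 3.3
ee_pos: [0.4643, -0.1869, 0.2313]
tcp_rot: [-166.1, 90.0, -169.5]
wrist_force: [-0.3, -0.7, 0.3]
opening: 0.0342
[-21.9  -1.8   3.1  94.9  -0.  -18.5] [[-0.0, 0.059, 0.998], [-0.0, 0.998, -0.059], [-1.0, -0.0, -0.0]]
[100.3   1.4   0.6]
```

```bash
python3 -m jog '10 1.5 0.5 -6;25 1.5 0.5 -11.7;42 1.5 0.5 -11.7;60 1.5 0.5 -11.7;78 1.5 0.5 -11.7;92 1.5 0.5 -11.7;100 1.5 0.5 -11.7;100 1.5 0.5 -11.7' 0.4 ; python3 -m jog '0 0 0 0;0 0 0 0;0 0 0 0;0 0 0 0;0 0 0 0;0 0 0 0;-5 0 0 0;-12 0 0 0' 0 25; python3 -m jog '-15 0 0 0;-35 0 0 0;-60 0 0 0;-85 0 0 0;-110 0 0 0;-128 0 0 0;-138 0 0 0;-140 0 0 0'; python3 - <<'E'
from h import *
p,R,s=tool(); print(s["q"].round(1),R.round(3).tolist())
E
```

```text
time: 4.3
ee_pos: [0.465, -0.185, 0.1309]
tcp_rot: [150.2, 90.0, 158.1]
wrist_force: [0.0, 0.3, 0.5]
opening: 0.0339
time: 5.3
ee_pos: [0.4648, -0.1849, 0.143]
tcp_rot: [152.1, 89.9, 160.1]
wrist_force: [-0.6, -0.1, -2.7]
opening: 0.0089
time: 6.3
ee_pos: [0.4653, -0.1851, 0.2839]
tcp_rot: [-31.9, 90.0, -24.0]
wrist_force: [0.4, -0.9, -2.8]
opening: 0.0088
[-21.7  -0.3  10.5 100.8  -0.  -29.7] [[0.001, -0.139, 0.99], [-0.0, 0.99, 0.139], [-1.0, -0.0, 0.001]]
```

```bash
python3 -m jog '-20 0 0 0;-40 10 2 -4;-40 40 7 -12;-40 90 16 -21;-40 150 27 -31;-40 210 37 -41;-40 270 48 -51;-40 330 59 -60'; python3 -m jog '0 20 55 -8;0 37 103 -15;0 49 137 -21;0 57 158 -24;0 61 169 -25.5;0 63 174 -25.5;0 63 174 -25.5;0 63 174 -25.5';python3 - <<'E'
from h import *
p,R,s=tool(); print(s["q"].round(1),R.round(3).tolist()); print(go([.4847,.3344,.16]))
E
```

```text
time: 7.3
ee_pos: [0.4775, 0.1519, 0.3227]
tcp_rot: [139.7, 90.0, -152.0]
wrist_force: [0.9, -0.7, -3.2]
opening: 0.0087
time: 8.3
ee_pos: [0.4849, 0.3341, 0.3236]
tcp_rot: [-83.8, 90.0, 9.6]
wrist_force: [-0.5, -0.2, -3.3]
opening: 0.0088
[ 34.6  14.2  31.1 106.9  -0.  -58.8] [[0.0, -0.998, -0.059], [0.0, -0.059, 0.998], [-1.0, -0.0, 0.0]]
[163.6   0.3   0.3]
```

```bash
python3 -m jog '15 0 0 0;40 0 0 0;70 0 0 0;100 0 0 0;130 0 0 0;155 0 0 0;168 0 0 0;173 0 0 0'; python3 - <<'E'
from h import *
c=camera("scene"); crop(c,"d.png",235,90,135,115,5); t=camera("top"); crop(t,"e.png",120,185,140,85,5)
d=cv2.imread("pics/d.png");e=cv2.imread("pics/e.png"); 
cv2.imwrite("pics/de.png",np.vstack([cv2.resize(d,(420,358)),cv2.resize(e,(420,230))]))
E
```

```text
time: 9.3
ee_pos: [0.4848, 0.3345, 0.1501]
tcp_rot: [133.5, 90.0, -133.0]
wrist_force: [0.6, -0.2, -2.6]
opening: 0.0092
```

View pics/de.png

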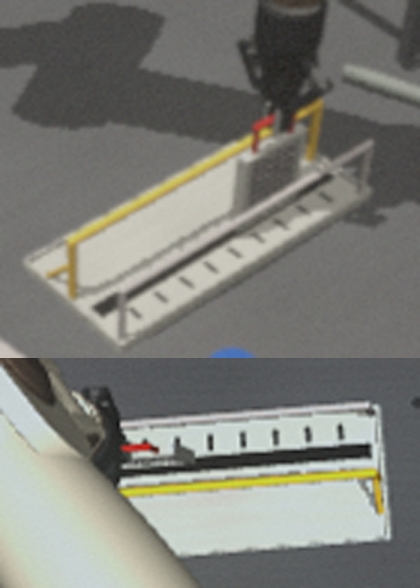

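The panel hangs upright over the strip. I'll set it down and swing the handle back to the rail.

```bash
python3 -m jog '4 0 0 0;8 0 0 0;11 0 0 0;12.5 0 0 0;12.5 0 0 0;12.5 3 0 0;12.5 7 0 0;12.5 12.5 0 0' - 20; python3 -m jog '0.3 6 0 0;0.8 12.5 0 0;1.8 19 0 0;2.9 25 0 0;4.3 31.5 0 0;6 37.5 0 0;6 38 0 0;6 38 0 0'; python3 -m jog '0 0 0 0;0 0 0 0;0 0 0 0;0 0 0 0;0 0 0 0;0 0 0 0;0 0 0 0;0 0 0 0' 0.5; python3 - <<'E'
from h import *
c=camera("scene"); crop(c,"d.png",235,90,135,115,5)
E
```

```text
time: 10.4
ee_pos: [0.4734, 0.3345, 0.1399]
tcp_rot: [-67.6, 89.8, 25.8]
wrist_force: [1.1, -1.3, 7.3]
opening: 0.0092
time: 11.4
ee_pos: [0.4344, 0.332, 0.1322]
tcp_rot: [-37.1, 90.0, 56.4]
wrist_force: [-2.1, 0.2, 6.6]
opening: 0.0087
time: 12.4
ee_pos: [0.4344, 0.3318, 0.1318]
tcp_rot: [-46.0, 90.0, 47.5]
wrist_force: [-0.8, 0.0, -0.5]
opening: 0.0423
```

View pics/d.png

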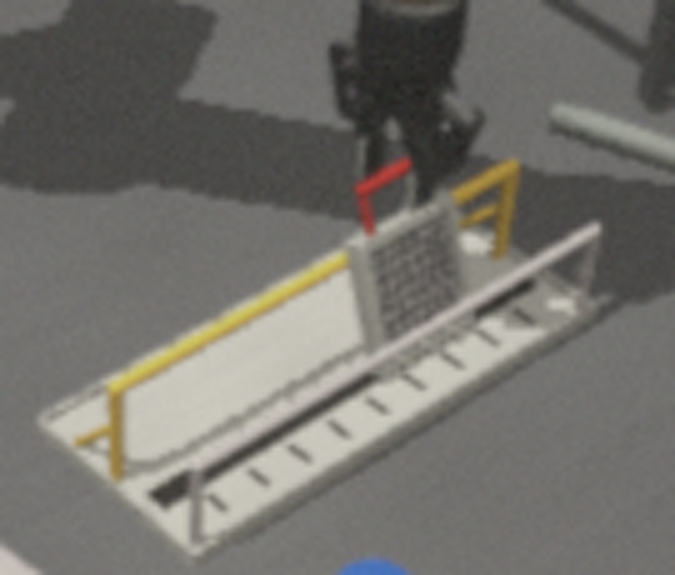

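The panel leans on the rail with its lower edge on the strip. Now the second one.

```bash
python3 -m jog '-40 0 0 0;-85 0 -10 0;-100 0 -45 5;-100 0 -95 14;-100 0 -150 23;-100 0 -205 32;-100 0 -260 41;-100 0 -315 50'; python3 -m jog '0 -36 -28 5;0 -74 -59 11;0 -112 -89 17;0 -151 -119 23;0 -187 -148 29;0 -215 -170 34;0 -232 -184 35.4;0 -239 -189 35.4' 0.4; python3 - <<'E'
from h import *
p,R,s=tool(); print(s["q"].round(1),R.round(3).tolist()); print(go([.4795,-.2865,.131]))
c=camera("top"); crop(c,"f.png",120,165,265,105,3)
E
```

```text
time: 13.45
ee_pos: [0.4533, 0.0157, 0.232]
tcp_rot: [-40.2, 90.0, 3.0]
wrist_force: [0.2, 0.8, 0.8]
opening: 0.0428
time: 14.45
ee_pos: [0.4806, -0.2868, 0.2316]
tcp_rot: [130.2, 90.0, 138.3]
wrist_force: [0.9, -0.7, 0.2]
opening: 0.034
[-30.8   6.4  11.6  95.3   0.  -38.9] [[-0.0, -0.141, 0.99], [0.0, 0.99, 0.141], [-1.0, 0.0, -0.0]]
[100.6   0.4  -1. ]
```

View pics/f.png

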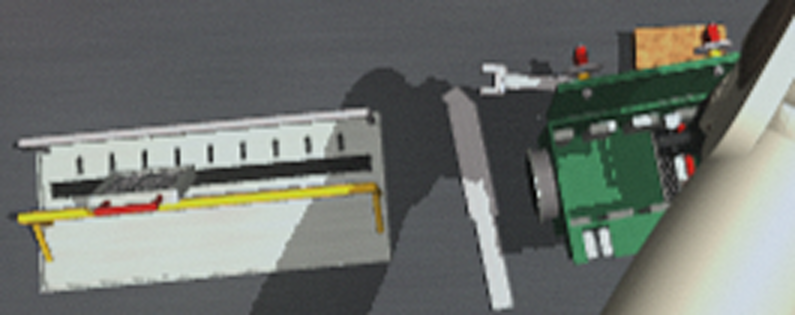

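The first panel rests square on the rail. I'll grasp, lift and carry the second one, staying clear of the hatch.

```bash
python3 -m jog '10 0.4 -1 0;25 0.4 -1 0;42 0.4 -1 0;60 0.4 -1 0;78 0.4 -1 0;92 0.4 -1 0;100 0.4 -1 0;100 0.4 -1 0' ; python3 -m jog '0 0 0 0;0 0 0 0;0 0 0 0;0 0 0 0;0 0 0 0;0 0 0 0;-5 0 0 0;-12 0 0 0' 0 25; python3 -m jog '-15 0 0 0;-35 0 0 0;-65 0 0 0;-95 0 0 0;-125 0 0 0;-153 0 0 0;-172 0 0 0;-178 0 0 0'
```

```text
time: 15.5
ee_pos: [0.4794, -0.2857, 0.1313]
tcp_rot: [141.6, 90.0, 149.7]
wrist_force: [0.8, -0.8, -0.5]
opening: 0.0344
time: 16.5
ee_pos: [0.4792, -0.2856, 0.1434]
tcp_rot: [140.3, 89.9, 148.3]
wrist_force: [1.0, -0.3, -3.2]
opening: 0.0088
time: 17.5
ee_pos: [0.4798, -0.286, 0.3236]
tcp_rot: [-39.5, 89.9, -31.4]
wrist_force: [-0.0, 0.2, -3.2]
opening: 0.0087
```

```bash
python3 -m jog '0 15 -6 -5;0 50 -12 -13;0 100 -12 -21;0 155 -10 -31;0 210 0 -41;0 265 20 -51;0 320 42 -61;0 375 64 -70'; python3 -m jog '0 8 45 -7;0 13 75 -12;0 16 90 -15;0 17.5 97 -15.3;0 17.7 99 -15.3;0 17.7 99 -15.3;0 17.7 99 -15.3;0 17.7 99 -15.3'; python3 - <<'E'
from h import *
p,R,s=tool(); print(R.round(3).tolist()); print(go([.4933,.1945,.15]))
E
```

```text
time: 18.5
ee_pos: [0.4902, 0.0963, 0.3217]
tcp_rot: [-148.0, 90.0, -69.7]
wrist_force: [0.9, -1.4, -2.9]
opening: 0.0087
time: 19.5
ee_pos: [0.4936, 0.1945, 0.3219]
tcp_rot: [-76.5, 90.0, 16.8]
wrist_force: [-0.4, 0.0, -3.7]
opening: 0.0093
[[0.0, -0.998, -0.058], [0.0, -0.058, 0.998], [-1.0, -0.0, 0.0]]
[171.9   0.3   0. ]
```

```bash
python3 -m jog '15 0 0 0;40 0 0 0;70 0 0 0;100 0 0 0;130 0 0 0;155 0 0 0;168 0 0 0;172 0 0 0'; python3 -m jog '0 0 0 0;0 0 0 0;4 0 0 0;8 0 0 0;11 0 0 0;12.5 0 0 0;12.5 0 0 0;12.5 5 0 0' - 20; python3 -m jog '0 6 0 0;0.8 13 0 0;1.8 20 0 0;2.9 26.5 0 0;4.3 33.5 0 0;5.5 40 0 0;6 45 0 0;6 45.3 0 0';  python3 -m jog '0 0 0 0;0 0 0 0;0 0 0 0;0 0 0 0;0 0 0 0;0 0 0 0;0 0 0 0;0 0 0 0' 0.5
```

```text
time: 20.5
ee_pos: [0.4934, 0.1948, 0.1495]
tcp_rot: [107.6, 90.0, -159.1]
wrist_force: [0.3, -0.8, -2.1]
opening: 0.0089
time: 21.5
ee_pos: [0.4903, 0.1949, 0.1404]
tcp_rot: [-79.7, 89.6, 13.6]
wrist_force: [1.9, -2.6, 15.8]
opening: 0.0094
time: 22.5
ee_pos: [0.4436, 0.1922, 0.133]
tcp_rot: [-70.4, 89.8, 23.0]
wrist_force: [-2.5, -0.5, 8.6]
opening: 0.0088
time: 23.5
ee_pos: [0.4433, 0.192, 0.1313]
tcp_rot: [80.9, 90.0, 174.2]
wrist_force: [-0.5, -0.2, 0.4]
opening: 0.0426
```

```bash
python3 -m jog '-40 0 0 0;-90 0 0 0;-140 0 -10 4;-190 -10 -45 12;-225 -20 -90 21;-230 -32 -140 31;-230 -45 -190 41;-230 -57 -235 50'; python3 -m jog '0 -43 -21 9;0 -86 -42 18;0 -121 -59 26;0 -147 -71 32;0 -164 -80 35.2;0 -173 -84 35.2;0 -173 -84 35.2;0 -173 -84 35.2' 0; python3 - <<'E'
from h import *
p,R,s=tool(); print(s["q"].round(1),R.round(3).tolist()); print(go([.5712,-.2222,.29]))
c=camera("top"); crop(c,"g.png",120,195,140,75,5); d=camera("scene"); crop(d,"g2.png",235,90,135,115,3)
a=cv2.imread("pics/g.png");b=cv2.imread("pics/g2.png");b=cv2.resize(b,(230,196)); 
o=np.zeros((571,700,3),np.uint8); o[:375]=a;o[375:,:230]=b; 
w=camera("wrist"); o[375:,240:501]=cv2.resize(w["color"][:,:,::-1],(261,196)); cv2.imwrite("pics/gg.png",o)
E
```

```text
time: 24.5
ee_pos: [0.5144, -0.041, 0.3614]
tcp_rot: [-48.1, 90.0, -5.1]
wrist_force: [0.3, -0.2, -0.2]
opening: 0.0426
time: 25.5
ee_pos: [0.5716, -0.222, 0.3616]
tcp_rot: [2.4, 90.0, 10.6]
wrist_force: [0.4, -1.0, -0.0]
opening: -0.0006
[-21.2  21.1  44.5 113.4   0.  -29.5] [[0.0, -0.143, 0.99], [0.0, 0.99, 0.143], [-1.0, 0.0, 0.0]]
[71.6 -0.1 -0.5]
```

View pics/gg.png

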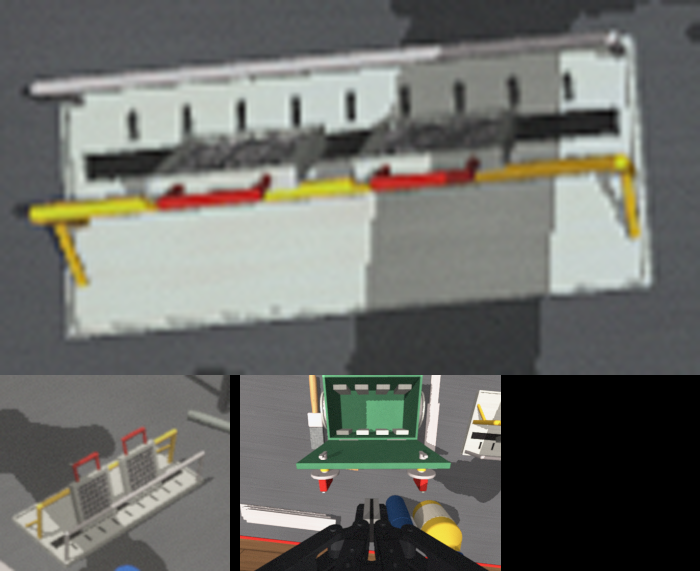

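Both panels stand square against the rail. In the wrist view the shut fingers are midway between the studs, behind the hatch. I'll do a numeric check of the handles, then start the hatch.

```bash
python3 - <<'E'
from h import *
c=camera("top")
B=lambda p,z: ray(c,120+(p[0]+.5)/5-.5,195+(p[1]+.5)/5-.5,z)
S=np.array([.481,.264,0]);rx=np.array([.998,.061,0]);ry=np.array([-.061,.998,0])
for a,b in (((158,202),(265,192)),((370,184),(478,174))):
    for q in (a,b): d=B(q,.151)-S; print((d@rx).round(4),(d@ry).round(4))
E
python3 -m jog '20 0 0 0;45 0 0 0;65 0 0 0;78 0 0 0;82 0 0 0;82 0 -4 0;82 0 -8 0;82 0 -12 0'; python3 -m jog '0 0 -8 0;0 0 -17.5 0;0.2 0 -27 0;0.8 0 -35.5 0;2.6 0 -45 0;4.9 0 -53 0;8 0 -62 0;11.5 0 -70 0'
```

```text
-0.0419 0.1012
-0.0414 0.0308
-0.0421 -0.0381
-0.0416 -0.1092
time: 26.7
ee_pos: [0.5596, -0.2245, 0.2799]
tcp_rot: [-30.9, 89.9, -22.7]
wrist_force: [0.2, 0.7, 0.5]
opening: -0.0001
time: 27.7
ee_pos: [0.4898, -0.2344, 0.2675]
tcp_rot: [163.2, 90.0, 171.4]
wrist_force: [2.0, -0.8, 3.3]
opening: 0.0003
```

Both handles sit at -42 mm, exactly as planned, and the hatch is moving at 3–4 N. I'll continue closing it.

```bash
python3 -m jog '4.3 0 -8 0;9 0 -15.5 0;15 0 -23 0;20.5 0 -29.6 0;27 0 -36 0;33.7 0 -41.7 0;41 0 -47 0;49 0 -52 0'; python3 -m jog '8 0 -4.3 0;16 0 -7.7 0;24.5 0 -10.7 0;33.4 0 -13 0;42 0 -14.5 0;51 0 -15.4 0;54 0 -15.4 0;54 0 -15.4 0'
```

```text
time: 28.7
ee_pos: [0.4387, -0.2418, 0.2182]
tcp_rot: [160.2, 90.0, 168.3]
wrist_force: [-0.6, -0.6, 2.4]
opening: 0.0001
time: 29.7
ee_pos: [0.4239, -0.244, 0.1678]
tcp_rot: [-40.0, 89.8, -31.8]
wrist_force: [-8.7, 3.9, 25.7]
opening: 0.0002
```

The hatch bottomed out at z 0.168 under 26 N. I'll rise and look at the studs.

```bash
python3 -m jog '-15 0 0 0;-40 0 0 0;-70 0 -10 0;-105 0 -25 0;-140 0 -45 0;-160 0 -60 0;-170 0 -70 0;-170 0 -70 0'; python3 - <<'E'
from h import *
p,R,s=tool(); print(p,s["q"].round(1),R.round(3).tolist())
c=camera("top"); crop(c,"h1.png",285,165,100,100,5)
w=camera("wrist"); a=cv2.imread("pics/h1.png"); o=np.zeros((500,800,3),np.uint8); o[:500,:500]=a; 
cv2.imwrite("pics/h2.png",cv2.resize(np.ascontiguousarray(w["color"][:,:,::-1]),None,fx=1.4,fy=1.4)); cv2.imwrite("pics/h1.png",a)
E
```

```text
time: 30.7
ee_pos: [0.3545, -0.2541, 0.3349]
tcp_rot: [-35.7, 90.0, -27.5]
wrist_force: [-0.4, 0.1, -0.6]
opening: 0.0001
[ 0.354489   -0.2540691   0.33494694] [-35.6  -6.8  10.3 107.1   0.  -43.8] [[0.001, -0.141, 0.99], [-0.0, 0.99, 0.141], [-1.0, -0.0, 0.001]]
```

View pics/h1.png

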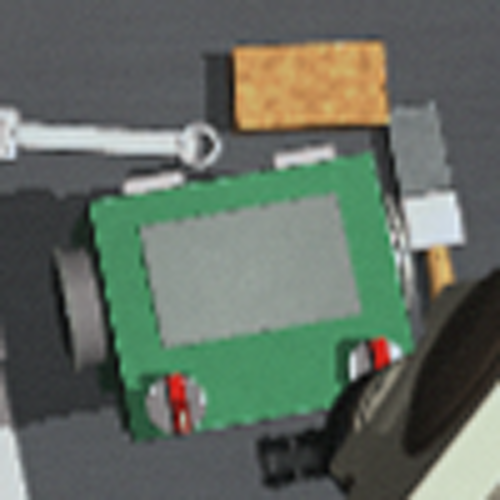

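View pics/h2.png

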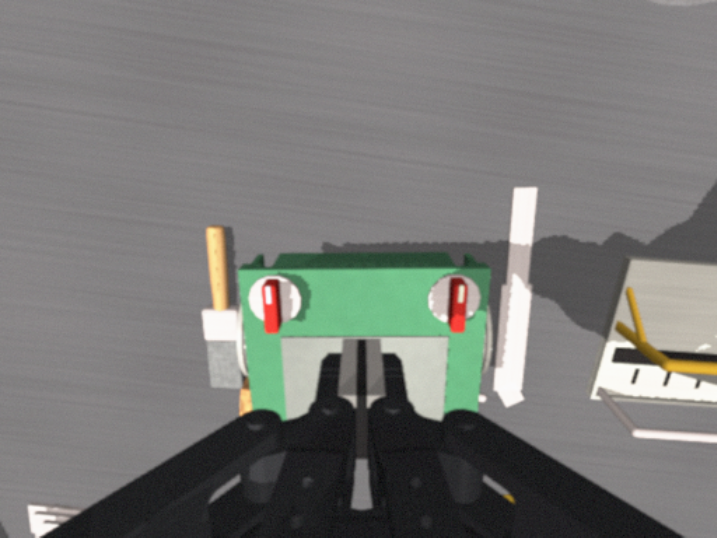

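```bash
python3 - <<'E'
from h import *
c=camera("top"); w=camera("wrist")
print("top L disc",ray(c,285+(176.5)/5-.5,165+404.5/5-.5,.182).round(4), "R disc",ray(c,285+376.5/5-.5,165+360/5-.5,.182).round(4))
for n,p in (("L",(453,300)),("R",(274,301))): print("wrist disc",n,ray(w,(p[0]+.5)/1.4-.5,(p[1]+.5)/1.4-.5,.182).round(4))
o=np.array([.4722,-.2368,0]);ex=np.array([np.cos(np.radians(8.3)),np.sin(np.radians(8.3)),0]);ey=np.array([-ex[1],ex[0],0])
H=o+.06*ex
for k in(1,-1): print("model r=.157:",(H-.157*ex+k*.065*ey).round(4))
for n,p in (("Lw a",(458,279)),("Lw b",(458,305)),("Rw a",(271,280)),("Rw b",(271,306))): print(n,ray(w,(p[0]+.5)/1.4-.5,(p[1]+.5)/1.4-.5,.2).round(4))
E
```

```text
top L disc [ 0.3852 -0.1829  0.182 ] R disc [ 0.4101 -0.3106  0.182 ]
wrist disc L [ 0.3851 -0.1825  0.182 ]
wrist disc R [ 0.4042 -0.3103  0.182 ]
model r=.157: [ 0.3668 -0.1865  0.    ]
model r=.157: [ 0.3856 -0.3151  0.    ]
Lw a [ 0.3629 -0.1875  0.2   ]
Lw b [ 0.3813 -0.1835  0.2   ]
Rw a [ 0.3813 -0.3107  0.2   ]
Rw b [ 0.4001 -0.3093  0.2   ]
```

The hatch is shut and both wings lie along the trap's x: left at about (0.385,-0.183), right at about (0.404,-0.311). Now the left stud.

```bash
python3 -m jog '10 8 5 0;30 22 13 0;50 40 24 0;70 56 34 0;85 64 39 0;95 66 40.2 0;95 66 40.2 0;95 66 40.2 0' 0.5 60; python3 -m jog '10 0 0 0;22 0 0 0;35 0 0 0;45 0 0 0;51 0 0 0;53 0 0 0;53 0 0 0;53 0 0 0';python3 - <<'E'
from h import *
print(go([.385,-.183,.186]))
E
python3 -m jog '0 0 0 0;0 0 0 0;0 0 0 0;0 0 0 0;0 0 0 0;0 0 0 0;0 0 0 0;0 0 0 0' 0
```

```text
time: 31.9
ee_pos: [0.385, -0.1832, 0.2404]
tcp_rot: [-38.6, 90.0, -30.5]
wrist_force: [0.1, 0.2, 0.6]
opening: 0.0428
time: 32.9
ee_pos: [0.3851, -0.1829, 0.1872]
tcp_rot: [-36.3, 90.0, -28.2]
wrist_force: [0.3, 0.3, 0.5]
opening: 0.0428
[ 1.2 -0.1 -0.1]
time: 33.9
ee_pos: [0.3849, -0.1822, 0.1869]
tcp_rot: [74.0, 89.9, 82.2]
wrist_force: [-0.8, 5.2, 3.5]
opening: 0.0083
```

```bash
python3 -m jog '2 0.5 0 0;4 0.7 0 0;6 0.7 0 0;8 0.7 0 0;10 0.7 0 0;11 0.7 0 0;12 0.7 0 0;12 0.7 0 0'; python3 -m jog '0 0 0 0;0 0 0 0;0 0 0 3;0 0 0 8;0 0 0 14;0 0 0 20;0 0 0 26;0 0 0 32'
```

```text
time: 34.9
ee_pos: [0.3851, -0.1822, 0.1768]
tcp_rot: [-30.8, 89.9, -22.6]
wrist_force: [-5.7, 6.5, 19.6]
opening: 0.0083
time: 35.9
ee_pos: [0.3849, -0.1825, 0.1768]
tcp_rot: [-17.2, 89.8, -41.2]
wrist_force: [-6.0, 4.1, 19.1]
opening: 0.008
```

```bash
python3 -m jog '0 0 0 8;0 0 0 16;0 0 0 24;0 0 0 32;0 0 0 40;0 0 0 48;0 0 0 55;0 0 0 60'; python3 -m jog '0 0 0 0;0 0 0 0;0 0 0 0;0 0 0 0;0 0 0 0;0 0 0 0;0 0 0 0;0 0 0 0' 0.5
```

```text
time: 36.9
ee_pos: [0.3843, -0.1828, 0.1768]
tcp_rot: [11.3, 89.8, -72.7]
wrist_force: [-9.1, 1.7, 21.2]
opening: 0.0078
time: 37.9
ee_pos: [0.3848, -0.1821, 0.1748]
tcp_rot: [-100.5, 90.0, 175.6]
wrist_force: [0.5, 0.4, -0.6]
opening: 0.0427
```

```bash
python3 -m jog '-10 0 0 0;-25 0 0 0;-45 0 0 0;-60 0 0 0;-65 0 0 0;-65 0 0 0;-65 0 0 0;-65 0 0 0'; python3 - <<'E'
from h import *
p,R,s=tool(); print(s["q"].round(1),R.round(3).tolist()); print(go([.404,-.311,.24]))
c=camera("top"); crop(c,"i.png",300,190,75,70,8)
E
```

```text
time: 38.9
ee_pos: [0.3847, -0.182, 0.2393]
tcp_rot: [-121.0, 90.0, 155.1]
wrist_force: [0.2, 0.4, 1.7]
opening: 0.0422
[-25.3 -11.7  -4.9  96.8  -0.   58.5] [[-0.001, 0.994, 0.107], [0.0, 0.107, -0.994], [-1.0, -0.001, -0.0]]
[ -0.8   5.4 130.3]
```

View pics/i.png

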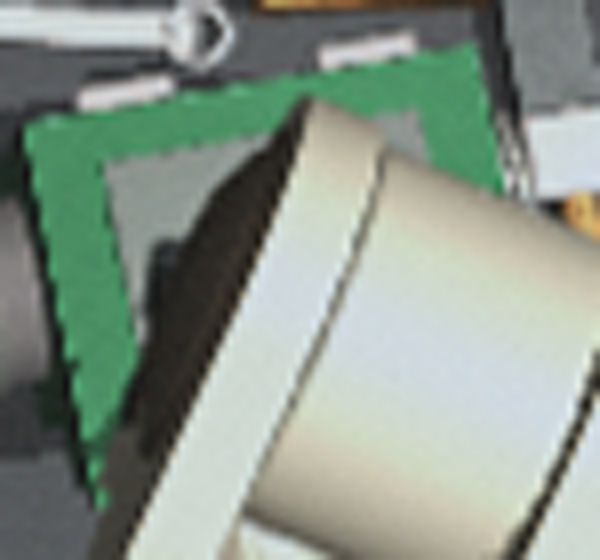

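The arm hides the stud in that view, so I'll verify it later from clear. Right stud next.

```bash
python3 -m jog '0 1 10 -10;0 2 30 -20.5;0 3 55 -31;0 4 80 -41.5;0 5 103 -52;0 5.4 120 -62.5;0 5.4 128 -73;0 5.4 130.3 -83.5'; python3 -m jog '0 0 0 -8.6;15 0 0 -8.6;32 0 0 -8.6;44 0 0 -8.6;50 0 0 -8.6;52.5 0 0 -8.6;52.5 0 0 -8.6;52.5 0 0 -8.6';python3 - <<'E'
from h import *
p,R,s=tool(); print(R.round(3).tolist()); print(go([.404,-.311,.187]))
E
```

```text
time: 39.95
ee_pos: [0.4041, -0.3116, 0.2393]
tcp_rot: [144.4, 90.0, 144.4]
wrist_force: [1.1, 0.6, -0.1]
opening: 0.0429
time: 40.95
ee_pos: [0.4044, -0.3112, 0.1877]
tcp_rot: [-47.4, 90.0, -39.2]
wrist_force: [-0.9, 1.0, 0.7]
opening: 0.0426
[[0.001, -0.144, 0.99], [-0.0, 0.99, 0.144], [-1.0, -0.001, 0.0]]
[ 0.7  0.3 -0.3]
```

```bash
python3 -m jog '0 0 0 0;0 0 0 0;0 0 0 0;0 0 0 0;0 0 0 0;0 0 0 0;0 0 0 0;0 0 0 0' 0
```

```text
time: 41.95
ee_pos: [0.4042, -0.3107, 0.1873]
tcp_rot: [78.1, 90.0, 86.4]
wrist_force: [-0.1, 5.5, 1.6]
opening: 0.0079
```

```bash
python3 -m jog '2 0.5 0 0;4 0.7 0 0;6 0.7 0 0;8 0.7 0 0;10 0.7 0 0;11 0.7 0 0;12 0.7 0 0;12 0.7 0 0'; python3 -m jog '0 0 0 0;0 0 0 0;0 0 0 3;0 0 0 8;0 0 0 14;0 0 0 20;0 0 0 26;0 0 0 32'; python3 -m jog '0 0 0 8;0 0 0 16;0 0 0 24;0 0 0 32;0 0 0 40;0 0 0 48;0 0 0 55;0 0 0 60'; python3 -m jog '0 0 0 0;0 0 0 0;0 0 0 0;0 0 0 0;0 0 0 0;0 0 0 0;0 0 0 0;0 0 0 0' 0.5
```

```text
time: 42.95
ee_pos: [0.4043, -0.3107, 0.1774]
tcp_rot: [-49.8, 89.8, -41.6]
wrist_force: [-4.4, 5.0, 17.4]
opening: 0.0079
time: 43.95
ee_pos: [0.4042, -0.3112, 0.1774]
tcp_rot: [-33.4, 89.8, -57.4]
wrist_force: [-4.2, 2.1, 17.5]
opening: 0.0084
time: 44.95
ee_pos: [0.4035, -0.3116, 0.1774]
tcp_rot: [-0.6, 89.8, -84.6]
wrist_force: [-9.0, -0.5, 18.5]
opening: 0.0079
time: 45.95
ee_pos: [0.4041, -0.3104, 0.1753]
tcp_rot: [-173.5, 90.0, 102.7]
wrist_force: [0.5, 0.1, 0.4]
opening: 0.0425
```

```bash
python3 -m jog '-15 0 0 0;-45 0 0 0;-85 0 0 0;-110 -30 25 0;-120 -75 62 0;-120 -120 100 0;-120 -165 137 0;-120 -209 173 0'; python3 -m jog '0 0 0 0;0 0 0 0;0 0 0 0;0 0 0 0;0 0 0 0;0 0 0 0;0 0 0 0;0 0 0 0';  python3 - <<'E'
from h import *
c=camera("top"); crop(c,"j1.png",285,165,100,100,6); crop(c,"j2.png",120,195,140,75,3)
s=camera("scene"); crop(s,"j3.png",135,155,100,90,4); crop(s,"j4.png",235,90,135,115,3)
o=np.zeros((600,800,3),np.uint8)
a=[cv2.imread(f"pics/j{k}.png") for k in(1,2,3,4)]
o[:370,:400]=cv2.resize(a[0][230:600],(600,370))[:,:400] if 0 else a[0][180:550,50:450]; o[:225,400:800]=a[1][:,:400]; o[235:595,400:800]=a[2]; o[375:600,:264]=cv2.resize(a[3],(264,225)); cv2.imwrite("pics/j.png",o)
E
```

```text
time: 46.95
ee_pos: [0.2137, -0.5064, 0.2966]
tcp_rot: [19.4, 89.9, -64.4]
wrist_force: [1.1, -0.1, -0.4]
opening: 0.0428
time: 47.95
ee_pos: [0.2152, -0.5052, 0.2953]
tcp_rot: [-130.9, 90.0, 145.4]
wrist_force: [-0.3, -0.6, -0.0]
opening: 0.0427
```

View pics/j.png

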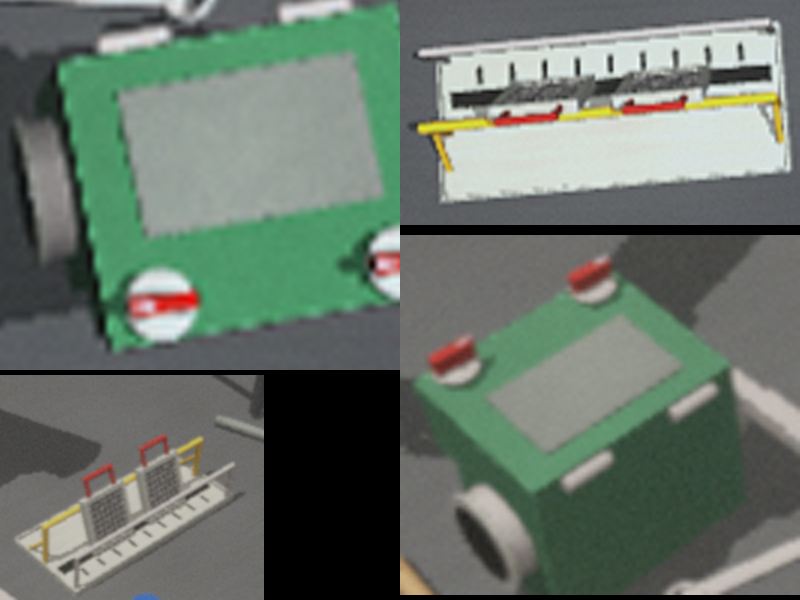

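Both panels have stayed put. Both wings now lie parallel to the hatch's front edge, the left one from (130,308) to (198,298). I'll do one numeric check of the wing angles and then hand in.

```bash
python3 - <<'E'
from h import *
c=camera("top"); im=c["color"].astype(int)
m=((im[:,:,0]>130)&(im[:,:,1]<90)&(im[:,:,2]<90)).astype(np.uint8)
n,l,st,ce=cv2.connectedComponentsWithStats(m[215:250,295:375])
for i in range(1,n):
    if st[i,4]<8: continue
    v,u=np.nonzero(l==i); P=np.array([ray(c,a+295,b+215,.197)[:2] for a,b in zip(u,v)])
    d=np.linalg.svd(P-P.mean(0))[2][0]; print(st[i,4],P.mean(0).round(4),"angle to trap x",round((np.degrees(np.arctan2(d[1],d[0]))-8.3)%180,1),np.ptp((P-P.mean(0))@d).round(4))
E
```

```text
21 [ 0.4058 -0.3143] angle to trap x 82.7 0.0283
21 [ 0.3865 -0.1871] angle to trap x 86.6 0.0221
```

```bash
python3 -c "
from workcell import bot,status
print(bot.job_done(), status.get_obs()['time'])"
```

```text
the job is handed in; nothing more can be done
the job is handed in; nothing more can be done
```

I moved both mesh panels from the trap to the drain rack, shut the hatch and locked both studs. I handed the job in at about 48 s on the robot's clock; the hand-in gives no verdict. The middle channel was empty, so there were only two panels.

- **Panels:** measured after placing, both handle bars sat 41–42 mm to the rail side of the strip's middle line, where a 20° lean puts them (42 mm). They were square to the rail and about 70 mm either side of the rack's middle. The last pictures show both still in the same place.
- **Hatch:** it came down flat on the rim, with the fingertips stopping at z = 0.168 under about 26 N. The last pictures show it shut.
- **Studs:** I pressed each one about 10 mm to its bottom stop, at 17–21 N, and turned the gripper 92° clockwise before letting go. In the last pictures both wings lie parallel to the front edge.
- **Checks that disagreed or fell short:**
    - A numeric estimate of the wing angles gave 93° and 97°, slightly past the 92° stop. It used only about 21 pixels per wing, so I put the difference down to image error.
    - I couldn't measure the caught depth of about 3 mm from the pictures. That the studs caught is inferred from the full turn.
    - One picture meant to check the left stud straight after turning it was blocked by the arm.
- **Surroundings:** the bystanders in view looked undisturbed. At hand-in the arm was clear of everything.

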